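Repack the water-test kit box

TASK

The open test-kit box will not take its lid because the tall dropper bottle and the glass cuvette stand in each other's pockets. Swap the two so that each stands upright in its own pocket, lay the hand-held meter right side up, lengthways in its nest in the box, and put the lid on so that it sits down flat all round. Never lay the bottle or the cuvette down, and leave the short bottle standing in its pocket.

Things in the scene. Friction and masses are not known exactly. Their poses are not given: they have to be found in the camera images.
- kit_box: Light grey open box, fixed. Origin: centre of its underside on the table, z up. Inside 187 (its x) x 168 mm (y), rim at z = 87; rim flange 215 x 196 over all. Three pocket inserts in a row along y at x = +47.5, in any order; the -x side is the meter's nest. Grip things in the pockets along the box's x: 32 mm are free to the wall; along y the neighbours are too close.
- pocket_tall: The tall bottle's own pocket: grey insert 76 x 53 x 27 mm fixed in the box, with a round well 42 mm across and 24 mm deep. Origin: on the well's axis, at the insert's underside, 4 mm above the table; well floor at z = 3, top face at z = 27 mm. Axes parallel to the box's. At the start the cuvette stands in it.
- pocket_cuvette: The cuvette's own pocket: an insert like the tall bottle's, also with its origin 4 mm above the table, but its well is only 10 mm deep (floor at z = 17 mm). At the start the tall bottle stands in it and so rises 9 mm above the box's rim.
- meter_nest: The meter's nest: flat black bed fixed in the box, 166 mm long (y), between two lips 78 mm apart (x). Origin: middle of the nest, at its underside, 4 mm above the table; the bed is at z = 22 mm, the lips' tops at z = 28.5. Axes parallel to the box's. Empty at the start: a bottle can stand on it for a while.
- tall_bottle: White plastic dropper bottle, 25 mm across and 75 mm tall with its thin spout; the straight body ends about 45 mm above the underside. Origin: centre of its underside; z up along the bottle. 30 g.
- cuvette: Clear round glass cuvette with a black screw cap, 25 mm across and 61 mm tall. Origin: centre of its underside; z up along its axis. 30 g.
- short_bottle: White dropper bottle like the tall one but 62 mm tall and 27 mm across. It stands in the third pocket, its own, and stays there. Origin: centre of its underside; z up.
- meter: Black hand-held meter, display and keys on top, 150 (its x) x 62 (y) x 36 mm (z), lying on its back on the table. Origin: centre of its underside. Grip it across y at the middle. In the nest its x lies along the nest's y, either way round. About 0.26 kg.
- lid: Loose light grey lid: plate 215 (x) x 196 mm (y), 4 thick. Origin: centre of the plate's underside, 7 mm above the table at the start because a round lip reaches 7 mm below it (173 x 154 outside: 7 mm play each way in the box). Black bar handle along y: 104 long, 14 wide, z = 27 to 41; grip across x. Fits also half turned, not quarter turned. Seated, its origin is level with the rim. 0.3 kg.

How it is judged (in metres and radians):
At the end, for the whole second after the job is handed in: Tall bottle and cuvette upright on their own pocket floors, within 12 mm of centre; short bottle upright, moved under 18 mm; meter right side up in its nest within 14 mm each way and 0.25 rad; lid on the rim within 3 mm of height, 15 mm of centre, 0.03 rad of level; all at rest (horizontal distance between tall_bottle and pocket_tall below 0.012 m and z of tall_bottle in the frame of pocket_tall below 0.008 m and angle between each of tall_bottle, cuvette, short_bottle's own z axis and vertical below 0.15 rad and horizontal distance between cuvette and pocket_cuvette below 0.012 m and z of cuvette in the frame of pocket_cuvette below 0.022 m and x of meter in the frame of meter_nest between -0.014 and 0.014 m and y of meter in the frame of meter_nest between -0.014 and 0.014 m and z of meter in the frame of meter_nest below 0.027 m and z of meter in the frame of kit_box above 0.015 m and angle between meter's own z axis and vertical below 0.1 rad and angle between the x axis of meter and the y axis of meter_nest, either way round below 0.25 rad and z of lid in the frame of kit_box between 0.084 and 0.09 m and horizontal distance between lid and kit_box below 0.015 m and angle between lid's own z axis and vertical below 0.03 rad and distance of short_bottle from where it was at the start of the episode below 0.018 m and linear speed of each of lid, meter, tall_bottle, cuvette below 0.02 m/s); the robot touches nothing.
It fails at once if the tall bottle is laid down or tipped over (angle between tall_bottle's own z axis and vertical above 0.9 rad).
It fails at once if the glass cuvette is laid down or tipped over (angle between cuvette's own z axis and vertical above 0.9 rad).
It fails at once if the short bottle is taken out of its pocket or tipped over (distance of short_bottle from where it was at the start of the episode above 0.03 m or angle between short_bottle's own z axis and vertical above 0.7 rad).
It also fails if it takes over 128 s, if anything falls off the work surface, if the arm or the gripper's body presses on something with over 40 N, if the wrist force passes 120 N, or if a joint passes its speed limit or range.

ROBOT

A 6-joint arm with a two-finger parallel gripper is mounted at the origin on the work surface; the furniture and walls round the work are solid. World frame = base frame: x ahead of the robot, y to its left, z up, the work surface at z = 0. Lengths are in m, angles in degrees, forces in N, time in s.
With the tool pointing down it reaches from about 0.3 to 0.825 m from the base axis. Payload 5.4 kg.
Tool frame: the origin (TCP) lies where the fingers leave the gripper's body, on its centre line; the fingertips stand 88 mm ahead of it and the grasp point (between the pads) lies 69 mm ahead of it; z points along the fingers, y is the line along which they close (so a half turn about z gives the same grasp; the last joint's range is limited). The gripper opens to 92 mm and grips with 3 to 60 N. Pads are 20 mm wide; open, the fingers measure 128 mm over their backs; the gripper's body (75 mm by 189 mm) begins 69 mm behind the grasp point.
Start: joints at [59.41, 9.076, 91.501, -0, 79.423, -12.038], TCP at [0.183, 0.545, 0.303] pointing down, gripper open.
Joint ranges: [-166.64, 166.64], [-54.1, 131.32], [10.49, 154.53], [-73.88, 253.88], [9.74, 151.15], [-171.62, 171.62]. Speed limits (degrees/s): [147.25, 147.25, 180, 180, 180, 180].

INTERFACE

Orientations are given as [roll, pitch, yaw] about the fixed x, y, z axes, in that order (R = Rz(yaw) Ry(pitch) Rx(roll)).
In Python, from cell import ctrl gives the robot as it stands.
- The arm moves only by the tool pendant, called after "Call:" by a JSON object that holds its "name" and its "arguments". Schema: {"type":"object","properties":{"steps":{"type":"array","items":{"type":"array","items":{"type":"number"},"minItems":7,"maxItems":7},"minItems":1,"maxItems":12},"squeeze":{"type":"number"},"only":{"type":"string"},"quiet":{"type":"boolean"},"lines":{"type":"string"}},"required":["steps"],"additionalProperties":false}. steps is a list of rows, 1 to 12 of them, each of 7 numbers: the opening from 0.0 (shut) to 1.0 (fully open), then dx, dy, dz in units of 20 mm, then a rotation vector rx, ry, rz in units of 4 degrees; each row is the pose to reach, as a shift and turn from the pose commanded when the call began, along the tool's axes at that moment; what a row does not reach only later rows make up. A row lasts 1/10 s, in which the tool goes at most 0.05 m and 8.59 degrees, less where a joint would pass 70% of its speed; a pose out of reach is approached as far as the arm can. The fingers move at their own pace and stop on an object; squeeze is the grip in N (left out, the last holds). Time passes only in rows, so rows that do not move let the fingers close. The tool returns the time, the measured TCP pose, the force, the opening and the grip force at its end. only (a regular expression) keeps the lines of the reply that match it, lines (a string "A,B") keeps lines A to B, and quiet returns only ok. Input that does not fit is refused with a message, and nothing moves.
- ctrl.observe(): the state, without advancing time (a new reading comes with each control period).
- ctrl.capture(name): name is "scene" or "top"; returns the picture (384x512x3 uint8, blue, green, red); there is no depth.
- ctrl.calibration(name): a dict with "intrinsics" (3x3 intrinsics, pixels), "cam_to_world" (4x4, takes a point from camera to world coordinates). Camera axes: x right, y up, looking along -z (the intrinsics and any distortion apply to the point x, -y, -z); pixel columns grow to the right and rows downward; lengths in m; the calibration is good to about 2 mm. A picture is of the moment at which its call begins. calibration takes no time and is no camera call.
- ctrl.close_job(): hands the job in; it is judged then, once.
The state is a dict: "t": time; "qpos": joint angles; "dq": joint speeds; "tau": joint torques, N m; "ee_pos": TCP position; "tool_rot": TCP orientation; "contact_force": force on the tool from outside, world axes, zero at the start; "moment": the same for the moment, N m; "finger_gap": opening from 0.0 (shut) to 1.0 (fully open); "grasp_force": force on a finger pad.
Only numpy, scipy, OpenCV 4.12 (cv2) and the standard library are available. Lean on these libraries where they do the work, as an engineer would, in place of code of your own. Each camera call takes 0.05 s, during which the arm holds its last target. There are 200 camera calls.

## Working session

There is one attempt and no reset: what is moved stays moved. The work goes in short steps, Python scripts to look and compute and a tool call to move; the robot and the scene stay as the last step left them, time stands still between calls to the robot, and variables do not carry over. Pictures are saved under pics/ and viewed, at most 14 in all, crops included, and the job is handed in when it is done.

```bash
ls; mkdir -p pics
```

Run:
```python
from cell import ctrl
import cv2
for n in("scene","top"):
    im=ctrl.capture(n); cv2.imwrite(f"pics/{n}0.png",im)
    c=ctrl.calibration(n); print(n,c)
o=ctrl.observe();print(o)
```

```text
cell.py
pics
scene {'intrinsics': array([[462.2679539 ,   0.        , 258.91887718],
       [  0.        , 462.2679539 , 185.99432351],
       [  0.        ,   0.        ,   1.        ]]), 'cam_to_world': array([[ 0.60393828,  0.57181218, -0.55523813, -0.30388781],
       [-0.79680641,  0.44969959, -0.40357134, -0.58662273],
       [ 0.01892335,  0.68614948,  0.72721441,  1.11416964],
       [ 0.        ,  0.        ,  0.        ,  1.        ]])}
top {'intrinsics': array([[413.60308037,   0.        , 248.90910997],
       [  0.        , 413.60308037, 188.30610363],
       [  0.        ,   0.        ,   1.        ]]), 'cam_to_world': array([[-8.43789643e-03,  9.81447974e-01, -1.91542886e-01,
         2.68686960e-01],
       [-9.99963822e-01, -8.07561822e-03,  2.67194482e-03,
        -5.84651039e-03],
       [ 1.07554762e-03,  1.91558501e-01,  9.81480608e-01,
         1.44090190e+00],
       [ 0.00000000e+00,  0.00000000e+00,  0.00000000e+00,
         1.00000000e+00]])}
{'t': 0.1, 'qpos': array([ 5.94104769e+01,  9.10920885e+00,  9.15634884e+01,  8.57266612e-04,
        7.94223526e+01, -1.20390179e+01]), 'dq': array([ 0.01748684, -0.09789389, -0.17038354, -0.05044988,  0.02784508,
        0.04754289]), 'tau': array([-1.98920120e-04, -3.86502492e+01, -3.22961390e+01,  7.02778017e-02,
        3.39535705e-02, -4.28767055e-05]), 'ee_pos': array([0.18274635, 0.54475658, 0.30182844]), 'tool_rot': array([-1.79907216e+02, -2.06491951e-02,  1.61449320e+02]), 'contact_force': array([0.36557944, 0.03865698, 0.2146011 ]), 'moment': array([ 0.00195524, -0.04676726,  0.05983648]), 'grasp_force': 0.0, 'finger_gap': 0.9986843043230444}
```

View pics/scene0.png

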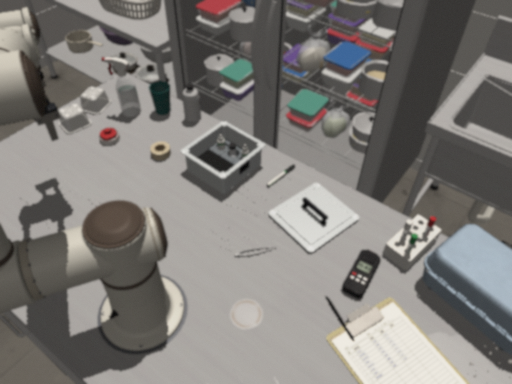

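View pics/top0.png

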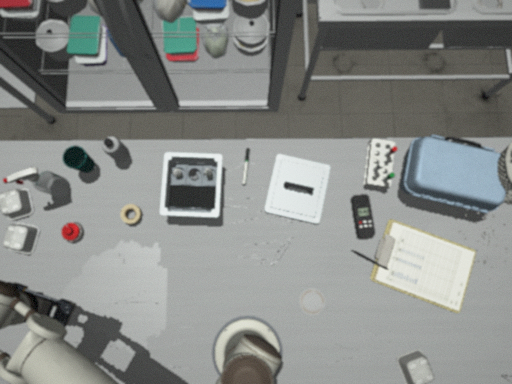

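Run:
```python
import cv2
a=cv2.imread("pics/top0.png");print(a.shape)
```

```text
(384, 512, 3)
```
Box is far from the robot side? In top view, image up = world +x; image right = -y. Base at pixel ~ (247,360). Box at (192,185). Lid (298,188), meter (362,216). Box pockets toward +x (up), box y sideways... box x axis up (pockets at +x). Roughly yaw≈0.

The scene view shows the box at about (225,158), the lid at (313,215) and the meter at (361,273). In the top view the box is at (192,185) with its pockets on the far side, the lid at (298,188) and the meter at (362,216). I'll zoom in on the box in both views.

Run:
```python
import cv2,numpy as np
t=cv2.imread("pics/top0.png");s=cv2.imread("pics/scene0.png")
a=cv2.resize(t[148:223,154:230],None,fx=7.8,fy=7.8,interpolation=cv2.INTER_CUBIC)
b=cv2.resize(s[118:198,176:270],None,fx=7.5,fy=7.5,interpolation=cv2.INTER_CUBIC)
cv2.imwrite("pics/tbox.png",a);cv2.imwrite("pics/sbox.png",b)
```

View pics/tbox.png

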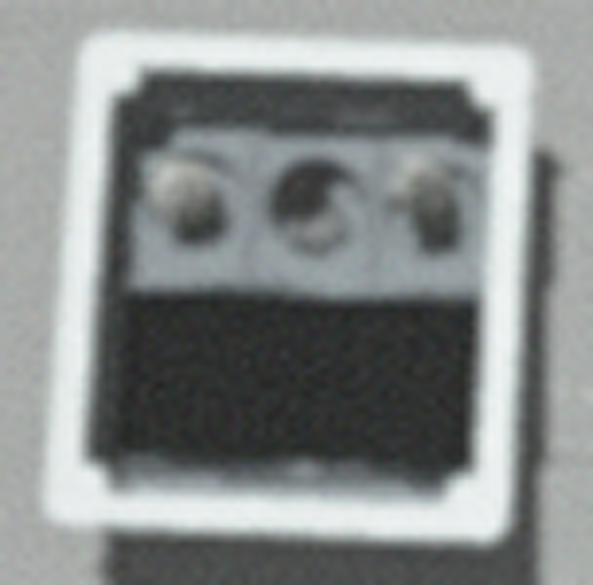

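View pics/sbox.png

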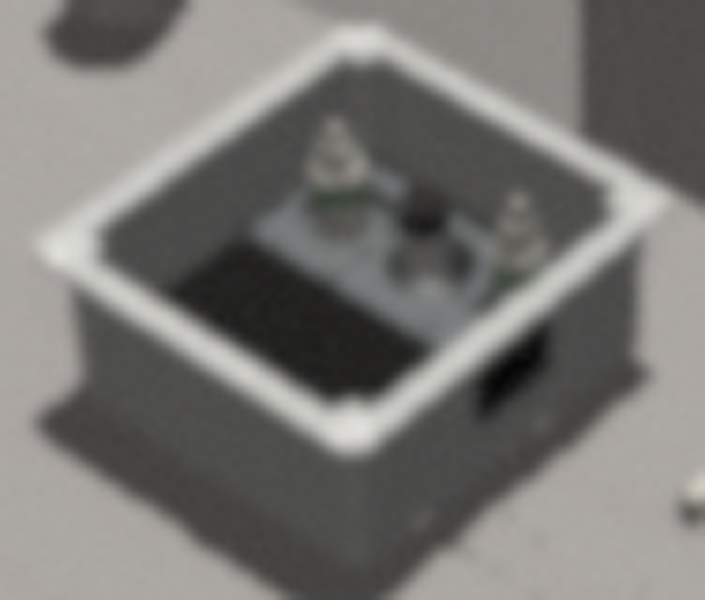

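The crops show the cuvette (black cap) in the middle pocket, with bottles in the left (+y) and right (−y) pockets. The spout tips in the scene crop are at about (333,122) and (518,195). In the top crop they are at about (165,180) and (398,187). Next I'll triangulate the tips, rim, lid and meter.

Create h.py:
```python
import cv2,numpy as np
from cell import ctrl
def ray(n,p):
    c=ctrl.calibration(n);K,T=c["intrinsics"],c["cam_to_world"]
    v=np.linalg.inv(K)@[p[0],p[1],1];d=T[:3,:3]@(v*[1,-1,-1]);return T[:3,3],d/np.linalg.norm(d)
def onz(n,p,z):
    o,d=ray(n,p);return o+d*(z-o[2])/d[2]
def tri(ps,pt):
    o1,d1=ray("scene",ps);o2,d2=ray("top",pt)
    s=np.linalg.lstsq(np.c_[d1,-d2],o2-o1,rcond=None)[0]
    a,b=o1+d1*s[0],o2+d2*s[1];return (a+b)/2,np.linalg.norm(a-b)
def quad(im,roi,f):
    x0,y0,x1,y1=roi;m=f(im[y0:y1,x0:x1].astype(int)).astype(np.uint8)
    c=max(cv2.findContours(m,0,2)[0],key=cv2.contourArea)
    h=cv2.convexHull(c)
    q=cv2.approxPolyN(h,4,None,-1,True).reshape(-1,2)+[x0,y0]
    return q.astype(float),cv2.contourArea(c)
```

Create m.py:
```python
from h import *
np.set_printoptions(precision=4,suppress=True)
t=cv2.imread("pics/top0.png");s=cv2.imread("pics/scene0.png")
S=lambda x,y:(176+(x+.5)/7.5-.5,118+(y+.5)/7.5-.5)
T=lambda x,y:(154+(x+.5)/7.8-.5,148+(y+.5)/7.8-.5)
print("tipL",*tri(S(333,122),T(165,180)));print("tipR",*tri(S(518,195),T(398,187)))
for a,b in(((355,35),(532,50)),((660,200),(510,540)),((352,432),(45,520)),((45,250),(85,35))): # corners scene/top
    print("rim",*tri(S(*a),T(*b)), onz("top",T(*b),.087))
br=lambda lo:(lambda i:i.min(2)>lo)
q,a=quad(t,(155,145,232,225),br(205));print("rimtop",q,a);P=np.array([onz("top",p,.087) for p in q]);print(P,P.mean(0))
q2,a=quad(s,(176,118,272,200),br(170));print("rimscene",q2,a);P=np.array([onz("scene",p,.087) for p in q2]);print(P,P.mean(0))
q,a=quad(t,(258,148,335,230),br(200));print("lidtop",q,a);P=np.array([onz("top",p,.011) for p in q]);print(P,P.mean(0))
q,a=quad(s,(262,178,362,255),br(185));print("lidscene",q,a);P=np.array([onz("scene",p,.011) for p in q]);print(P,P.mean(0))
```

```bash
python3 m.py
```

```text
tipL [0.597  0.2399 0.0821] 0.0010621001275672862
tipR [0.5924 0.1341 0.0984] 0.010092565211408944
rim [0.5592 0.1093 0.2422] 0.12190922074210951 [0.6522 0.0815 0.087 ]
rim [0.4544 0.0286 0.2508] 0.12339411191465029 [0.4382 0.0899 0.087 ]
rim [ 0.51    0.2568 -0.0526] 0.14654326219714228 [0.4483 0.2863 0.087 ]
rim [ 0.6265  0.3512 -0.0482] 0.17284439844301785 [0.6606 0.2759 0.087 ]
rimtop [[222. 154.]
 [218. 217.]
 [159. 214.]
 [164. 152.]] 3528.5
[[0.6521 0.0807 0.087 ]
 [0.4376 0.093  0.087 ]
 [0.4491 0.2874 0.087 ]
 [0.6608 0.2775 0.087 ]] [0.5499 0.1846 0.087 ]
rimscene [[267. 144.]
 [223. 178.]
 [177. 150.]
 [222. 119.]] 2493.0
[[0.6509 0.0788 0.087 ]
 [0.4387 0.0915 0.087 ]
 [0.4436 0.2929 0.087 ]
 [0.659  0.2824 0.087 ]] [0.548  0.1864 0.087 ]
lidtop [[331. 165.]
 [318. 223.]
 [263. 211.]
 [277. 153.]] 3175.0
[[ 0.6299 -0.3029  0.011 ]
 [ 0.4232 -0.2482  0.011 ]
 [ 0.4668 -0.0582  0.011 ]
 [ 0.6758 -0.1115  0.011 ]] [ 0.5489 -0.1802  0.011 ]
lidscene [[360. 217.]
 [310. 252.]
 [267. 211.]
 [316. 181.]] 3185.5
[[ 0.6269 -0.3009  0.011 ]
 [ 0.4203 -0.2498  0.011 ]
 [ 0.4684 -0.0591  0.011 ]
 [ 0.674  -0.1099  0.011 ]] [ 0.5474 -0.1799  0.011 ]
```

Run:
```python
import cv2,numpy as np
t=cv2.imread("pics/top0.png");s=cv2.imread("pics/scene0.png")
f=lambda i,k:cv2.resize(i,None,fx=k,fy=k,interpolation=cv2.INTER_CUBIC)
a=f(t[148:248,258:388],6);b=f(s[178:308,262:392],4.6)[:598]
cv2.imwrite("pics/tlid.png",a);cv2.imwrite("pics/slid.png",b)
```

```text
(no output)
```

View pics/tlid.png

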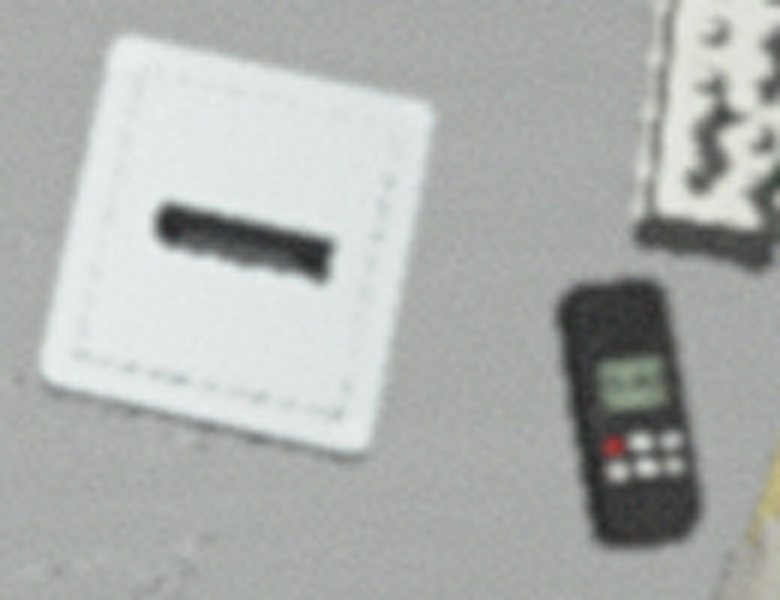

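View pics/slid.png

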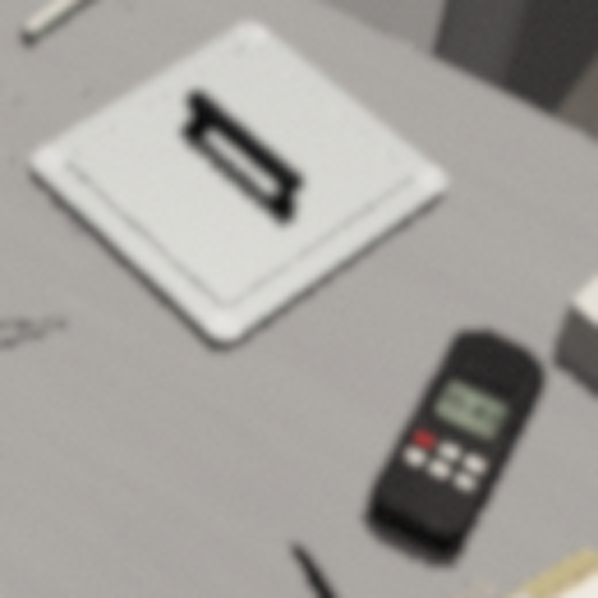

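The lid sits level at about (0.548,−0.180). In the top crop its handle spans about (157,222)–(332,260), and the meter is at about (630,415). The box is at (0.549,0.185) with yaw −2.9°. Next I'll work out which outer bottle is the tall one by projecting both hypotheses, and measure the meter and handle.

Create m2.py:
```python
from h import *
np.set_printoptions(precision=4,suppress=True)
def proj(n,P):
    c=ctrl.calibration(n);K,T=c["intrinsics"],c["cam_to_world"]
    v=T[:3,:3].T@(np.array(P)-T[:3,3]);v=K@(v*[1,-1,-1]);return v[:2]/v[2]
y=np.radians(-2.9);R=np.array([[np.cos(y),-np.sin(y)],[np.sin(y),np.cos(y)]]);B=np.array([.549,.1855])
for nm,d in(("L",.053),("M",0),("R",-.053)):
    p=B+R@[.0475,d]; print(nm,p)
    for z in(.069,.082,.096):
        a=proj("scene",[*p,z]);b=proj("top",[*p,z]);print(z,(a-[176,118])*7.5,(b-[154,148])*7.8)
T=lambda x,y:(258+(x+.5)/6-.5,148+(y+.5)/6-.5)
S=lambda x,y:(262+(x+.5)/4.6-.5,178+(y+.5)/4.6-.5)
# handle ends: upper edge ends (top far corners)
print("hA",*tri(S(195,97),T(163,212)));print("hB",*tri(S(297,187),T(328,246)))
t=cv2.imread("pics/top0.png");s=cv2.imread("pics/scene0.png")
for n,im,roi in(("top",t,(345,185,382,245)),("scene",s,(335,245,388,304))):
    x0,y0,x1,y1=roi;m=(im[y0:y1,x0:x1].max(2)<100).astype(np.uint8)
    m=cv2.morphologyEx(m,cv2.MORPH_CLOSE,np.ones((9,9)));k=max(cv2.findContours(m,0,2)[0],key=cv2.contourArea)
    r=cv2.minAreaRect(k+[[x0,y0]]);c=cv2.boxPoints(r);P=np.array([onz(n,p,.036 if n=="top" else .03) for p in c]);print(n,r,P,P.mean(0))
    e=[P[1]-P[0],P[2]-P[1]];print([(np.linalg.norm(v),np.degrees(np.arctan2(v[1],v[0]))) for v in e])
# display corners/keys
print("red",*tri(S(425,438),T(612,446)));print("disp",*tri(S(472,407),T(632,382)));print("key br",*tri(S(466,481),T(677,465)))
```

```bash
python3 m2.py
```

```text
L [0.5991 0.236 ]
0.069 [339.2322 141.9116] [176.7972 178.0516]
0.082 [338.0837 120.1912] [171.6806 171.0526]
0.096 [336.8313  96.5082] [166.0649 163.3706]
M [0.5964 0.1831]
0.069 [424.6479 192.4866] [297.9112 183.0633]
0.082 [423.9997 170.7546] [293.9002 176.1082]
0.096 [423.2929 147.0545] [289.4979 168.4744]
R [0.5938 0.1302]
0.069 [512.5856 244.5551] [419.0892 188.0777]
0.082 [512.4683 222.8202] [416.185  181.1665]
0.096 [512.3404 199.1126] [412.9974 173.581 ]
hA [ 0.5602 -0.1339  0.0395] 7.72996015442244e-05
hB [ 0.54   -0.2287  0.0342] 0.0011892555942391338
top ((363.37603759765625, 210.36904907226562), (28.225717544555664, 55.9465446472168), 9.688786506652832) [[ 0.3771 -0.3328  0.036 ]
 [ 0.5678 -0.3757  0.036 ]
 [ 0.5501 -0.4712  0.036 ]
 [ 0.3604 -0.426   0.036 ]] [ 0.4639 -0.4014  0.036 ]
[(np.float64(0.19538067759249242), np.float64(-12.65829782962735)), (np.float64(0.09714112337336905), np.float64(-100.45532715857085))]
scene ((364.4324645996094, 270.2767333984375), (26.673826217651367, 66.69425201416016), 31.534791946411133) [[ 0.3418 -0.3793  0.03  ]
 [ 0.5694 -0.3635  0.03  ]
 [ 0.5648 -0.4391  0.03  ]
 [ 0.3426 -0.4473  0.03  ]] [ 0.4546 -0.4073  0.03  ]
[(np.float64(0.22821368870094869), np.float64(3.9683224778144637)), (np.float64(0.07574235437239957), np.float64(-93.50942693091238))]
red [ 0.4243 -0.3884  0.0285] 0.0013729803913321425
disp [ 0.4604 -0.401   0.0305] 0.00012093929172463631
key br [ 0.4123 -0.4233  0.031 ] 0.0006901289216837155
```

The right (−y) bottle's tip is at about 0.096, so that is the tall one, and `pocket_cuvette` = R (right), `pocket_tall` = M (middle). The left tip is at 0.082, which is the short bottle. Next I'll measure the nest centre, cuvette cap and meter, and add a move planner.

Create plan.py:
```python
import sys,numpy as np
from scipy.spatial.transform import Rotation as Ro
from cell import ctrl
# usage: plan.py gx gy gz yaw  (grasp point, world)  or  plan.py b bx by z yawrel (box frame)
a=sys.argv[1:]
B=np.array([.549,.1855]);Y=-2.9
if a[0]=="b":
    c,s=np.cos(np.radians(Y)),np.sin(np.radians(Y));x,y,z,w=map(float,a[1:5]);p=[*(B+[c*x-s*y,s*x+c*y]),z];w+=Y
else: *p,w=map(float,a)
o=ctrl.observe();R=Ro.from_euler("xyz",o["tool_rot"],degrees=True)
T=Ro.from_euler("xyz",[180,0,w],degrees=True)
tcp=np.array(p)+[0,0,.069]
print("world",np.round(p,4),"d",np.round(R.inv().apply(tcp-o["ee_pos"]),4),"rot",np.round((R.inv()*T).as_rotvec(degrees=True),2),"gap",round(o["finger_gap"],3),"t",round(o["t"],2),"F",np.round(o["contact_force"],1),"grip",round(o["grasp_force"],1))
```

Create m3.py:
```python
from h import *
np.set_printoptions(precision=4,suppress=True)
t=cv2.imread("pics/top0.png");s=cv2.imread("pics/scene0.png")
S=lambda x,y:(176+(x+.5)/7.5-.5,118+(y+.5)/7.5-.5)
T=lambda x,y:(154+(x+.5)/7.8-.5,148+(y+.5)/7.8-.5)
y=np.radians(-2.9);R=np.array([[np.cos(y),-np.sin(y)],[np.sin(y),np.cos(y)]]);B=np.array([.549,.1855])
bx=lambda P:R.T@(P[:2]-B)
print("cap",*tri(S(425,200),T(303,187)))
print("ins edge",bx(onz("top",T(300,297),.0325)),"bed near",bx(onz("top",T(300,462),.026)))
print("ins far",bx(onz("top",T(310,135),.031)),"seams",bx(onz("top",T(255,200),.031)),bx(onz("top",T(375,200),.031)))
x0,y0,x1,y1=347,195,380,242;m=(t[y0:y1,x0:x1].max(2)<110).astype(np.uint8);m=cv2.morphologyEx(m,cv2.MORPH_CLOSE,np.ones((9,9)))
k=max(cv2.findContours(m,0,2)[0],key=cv2.contourArea);r=cv2.minAreaRect(k+[[x0,y0]]);P=np.array([onz("top",p,.03) for p in cv2.boxPoints(r)])
print(r,P,P.mean(0))
```

```bash
python3 m3.py; python3 plan.py b .0475 -.053 .14 90
```

```text
cap [0.5961 0.1833 0.0667] 0.0018940134980282139
ins edge [0.0055 0.0026] bed near [-0.0677 -0.0016]
ins far [0.0802 0.0034] seams [0.0492 0.026 ] [ 0.0515 -0.0277]
((361.3077087402344, 217.53846740722656), (49.81350326538086, 21.965007781982422), 78.69007110595703) [[ 0.5167 -0.3447  0.03  ]
 [ 0.5313 -0.4203  0.03  ]
 [ 0.3624 -0.4428  0.03  ]
 [ 0.3485 -0.3689  0.03  ]] [ 0.4397 -0.3942  0.03  ]
world [0.5938 0.1302 0.14  ] d [-0.5216 -0.2621  0.0931] rot [-9.000e-02  4.000e-02  7.435e+01] gap 0.999 t 0.1 F [0.4 0.  0.2] grip 0.0
```

The cap is at (0.596,0.183), height 0.067, which agrees with the predicted middle pocket. Now moving above the tall bottle.

The manual's scale: shifts go in units of 20 mm and turns go in units of 4 degrees. Converting my numbers, -0.5216 m is -26.08, -0.48 m is -24, 15 degrees is 3.75.

Call:
{"name": "pendant", "arguments": {"steps": [[0.48,-2.5,-1.25,0,0,0,1.75],[0.48,-5,-2.5,0,0,0,3.75],[0.48,-7.5,-3.75,0,0,0,5.75],[0.48,-10,-5,0,0,0,7.75],[0.48,-12,-6,0,0,0,9.75],[0.48,-14.5,-7.25,0,0,0,11.75],[0.48,-17,-8.5,0,0,0,13.75],[0.48,-19.5,-9.75,0,0,0,15.75],[0.48,-22,-11,0,0,0,17.5],[0.48,-24,-12,0,0,0,18.5875],[0.48,-26.08,-13.105,1,-0.0225,0.01,18.5875],[0.48,-26.08,-13.105,2,-0.0225,0.01,18.5875]], "squeeze": 10}}

```text
t: 1.3
ee_pos: [0.5972, 0.1281, 0.2648]
tool_rot: [179.6, -0.1, 87.0]
contact_force: [-0.6, 0.2, 0.1]
finger_gap: 0.477
grasp_force: 0.0
```

```bash
python3 plan.py b .0475 -.053 .14 90
```

Run:
```python
from h import *
T=lambda x,y:(258+(x+.5)/6-.5,148+(y+.5)/6-.5)
for p,z in(((612,284),.034),((648,546),.02),((645,540),.034),((572,415),.02),((690,410),.034)): print(onz("top",T(*p),z))
```

```text
world [0.5938 0.1302 0.14  ] d [ 0.0018 -0.0039  0.0558] rot [ 0.4  -0.09 -0.11] gap 0.477 t 1.3 F [-0.6  0.2  0.1] grip 0.0
[ 0.51683042 -0.39195665  0.034     ]
[ 0.36750824 -0.40726765  0.02      ]
[ 0.36991903 -0.40182874  0.034     ]
[ 0.44291014 -0.36818604  0.02      ]
[ 0.44350049 -0.43209938  0.034     ]
```

Converted, 0.08 m is 4, 0.06 m is 3, 0.4 degrees is 0.1.

Call:
{"name": "pendant", "arguments": {"steps": [[0.48,0.09,-0.195,1.5,0.1,0,0],[0.48,0.09,-0.195,3,0.1,0,0],[0.48,0.09,-0.195,4,0.1,0,0],[0.48,0.09,-0.195,4,0.1,0,0],[0.48,0.09,-0.195,4,0.1,0,0]]}}

```text
t: 1.8
ee_pos: [0.5902, 0.1328, 0.1828]
tool_rot: [-179.6, -0.1, 87.1]
contact_force: [0.1, 0.4, -0.1]
finger_gap: 0.478
grasp_force: 0.0
```

```bash
python3 plan.py b .0475 -.053 .063 90
```

Run:
```python
from h import *
s=ctrl.capture("scene");cv2.imwrite("pics/s1.png",cv2.resize(s[100:200,170:290],None,fx=6,fy=6,interpolation=cv2.INTER_CUBIC)[:600])
```

```text
world [0.5938 0.1302 0.063 ] d [-0.0025  0.004   0.0508] rot [-0.39 -0.08  0.  ] gap 0.478 t 1.8 F [ 0.1  0.4 -0.1] grip 0.0
```

View pics/s1.png

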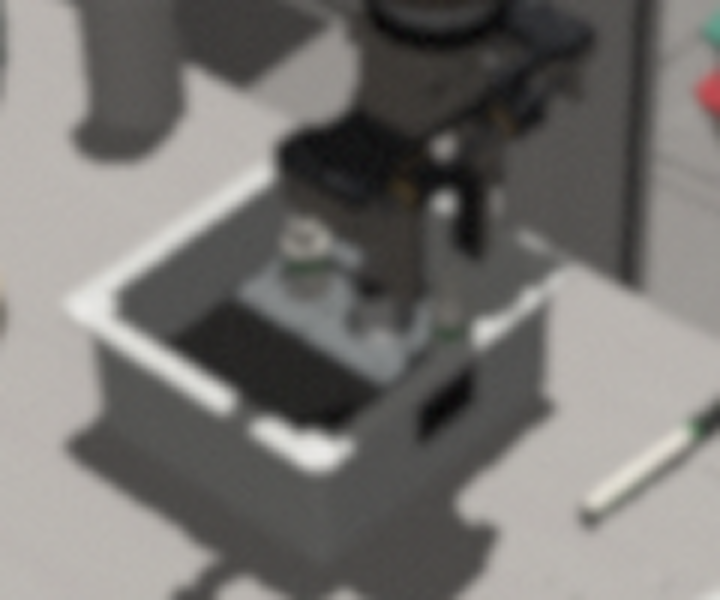

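The picture shows the fingers straddling the tall bottle along the box's x: its spout is at about (443,210) between the fingers at (405,270) and (470,220). Now correcting and descending.

Call:
{"name": "pendant", "arguments": {"steps": [[0.48,-0.125,0.2,0.5,-0.0975,0,0],[0.48,-0.125,0.2,1.5,-0.0975,0,0],[0.48,-0.125,0.2,2.54,-0.0975,0,0],[0.48,-0.125,0.2,2.54,-0.0975,0,0],[0.48,-0.125,0.2,2.54,-0.0975,0,0],[0.48,-0.125,0.2,2.54,-0.0975,0,0]]}}

```text
t: 2.45
ee_pos: [0.595, 0.1301, 0.1335]
tool_rot: [179.8, -0.1, 87.1]
contact_force: [-0.6, -0.3, 0.5]
finger_gap: 0.477
grasp_force: 0.0
```

```bash
python3 plan.py b .0475 -.053 .063 90
```

```text
world [0.5938 0.1302 0.063 ] d [-0.     -0.0012  0.0015] rot [ 0.2  -0.09 -0.  ] gap 0.477 t 2.45 F [-0.6 -0.3  0.5] grip 0.0
```

Grip at 10 N, then lift.

Call:
{"name": "pendant", "arguments": {"steps": [[0,0,0,0,0,0,0],[0,0,0,0,0,0,0],[0,0,0,0,0,0,0],[0,0,0,0,0,0,0],[0,0,0,0,0,0,0],[0,0,0,0,0,0,0],[0,0,0,0,0,0,0],[0,0,0,0,0,0,0]], "squeeze": 10}}

```text
t: 3.25
ee_pos: [0.5944, 0.1302, 0.1324]
tool_rot: [179.9, -0.1, 87.1]
contact_force: [1.7, -0.4, 3.4]
finger_gap: 0.271
grasp_force: 9.9
```

Call:
{"name": "pendant", "arguments": {"steps": [[0,0,0,-0.5,0,0,0],[0,0,0,-1.5,0,0,0],[0,0,0,-2.5,0,0,0],[0,0,0,-2.5,0,0,0],[0,0,0,-2.5,0,0,0],[0,0,0,-2.5,0,0,0]]}}

```text
t: 3.85
ee_pos: [0.5929, 0.1301, 0.1803]
tool_rot: [-179.9, -0.1, 87.1]
contact_force: [-0.4, 0.1, -1.0]
finger_gap: 0.272
grasp_force: 9.8
```

```bash
python3 plan.py b -.042 -.053 .113 90
```

```text
world [0.5044 0.1347 0.113 ] d [ 0.0001 -0.0886 -0.0015] rot [-0.13 -0.07 -0.  ] gap 0.272 t 3.85 F [-0.4  0.1 -1. ] grip 9.8
```

Converted, -0.0886 m is -4.43, -0.075 m is -3.75.

Call:
{"name": "pendant", "arguments": {"steps": [[0,0,-1,0,0,0,0],[0,0,-2.5,0,0,0,0],[0,0,-3.75,0,0,0,0],[0,0,-4.43,0,0,0,0],[0,0,-4.43,0,0,0,0],[0,0,-4.43,0.75,0,0,0],[0,0,-4.43,1.5,0,0,0],[0,0,-4.43,1.75,0,0,0],[0,0,-4.43,1.85,0,0,0],[0,0,-4.43,1.85,0,0,0],[0,0,-4.43,1.85,0,0,0]]}}

```text
t: 4.95
ee_pos: [0.506, 0.1346, 0.1454]
tool_rot: [179.9, -0.1, 87.1]
contact_force: [-0.2, 0.1, -0.1]
finger_gap: 0.271
grasp_force: 9.8
```

```bash
python3 plan.py b -.042 -.053 .069 90
```

```text
world [0.5044 0.1347 0.069 ] d [-0.     -0.0016  0.0074] rot [ 0.1  -0.09 -0.01] gap 0.271 t 4.95 F [-0.2  0.1 -0.1] grip 9.8
```

Call:
{"name": "pendant", "arguments": {"steps": [[0,0,-0.08,0.1,0,0,0],[0,0,-0.08,0.2,0,0,0],[0,0,-0.08,0.3,0,0,0],[0,0,-0.08,0.35,0,0,0],[0,0,-0.08,0.375,0,0,0],[0,0,-0.08,0.375,0,0,0],[0,0,-0.08,0.375,0,0,0]]}}

```text
t: 5.65
ee_pos: [0.5038, 0.1347, 0.1374]
tool_rot: [180.0, -0.1, 87.1]
contact_force: [-1.2, 0.3, 0.4]
finger_gap: 0.274
grasp_force: 9.8
```

```bash
python3 plan.py b -.042 -.053 .069 90
```

```text
world [0.5044 0.1347 0.069 ] d [ 0.      0.0005 -0.0006] rot [ 0.04 -0.08 -0.  ] gap 0.274 t 5.65 F [-1.2  0.3  0.4] grip 9.8
```

Converted, -0.07 m is -3.5, -0.04 m is -2.

Call:
{"name": "pendant", "arguments": {"steps": [[0.3,0,0,0,0,0,0],[0.33,0,0,0,0,0,0],[0.36,0,0,0,0,0,0],[0.48,0,0,0,0,0,0],[0.48,0,0,0,0,0,0],[0.48,0,0,-0.5,0,0,0],[0.48,0,0,-2,0,0,0],[0.48,0,0,-3.5,0,0,0],[0.48,0,0,-3.5,0,0,0],[0.48,0,0,-3.5,0,0,0],[0.48,0,0,-3.5,0,0,0]]}}

```text
t: 6.75
ee_pos: [0.5031, 0.1346, 0.2064]
tool_rot: [-179.9, -0.1, 87.1]
contact_force: [0.3, -0.3, -1.1]
finger_gap: 0.484
grasp_force: 0.0
```

```bash
python3 plan.py b .0475 0 .1384 90
```

Run:
```python
from h import *
s=ctrl.capture("scene");cv2.imwrite("pics/s2.png",cv2.resize(s[100:200,170:290],None,fx=6,fy=6,interpolation=cv2.INTER_CUBIC)[:600])
```

```text
world [0.5964 0.1831 0.1384] d [ 0.0532  0.0908 -0.0011] rot [-0.08 -0.07 -0.  ] gap 0.484 t 6.75 F [ 0.3 -0.3 -1.1] grip 0.0
```

View pics/s2.png

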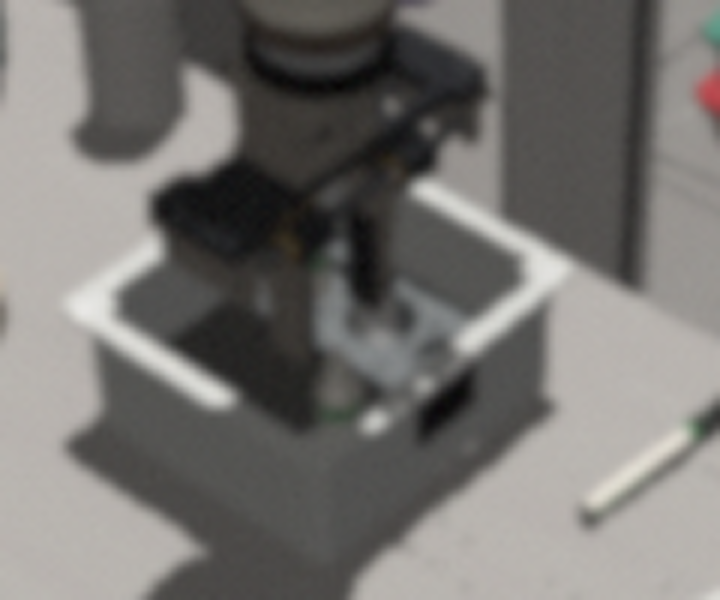

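The tall bottle stands upright on the nest (about (337,385)). Now the cuvette.

Converted, 0.0908 m is 4.54, 0.07 m is 3.5.

Call:
{"name": "pendant", "arguments": {"steps": [[0.48,0.5,1,0,0,0,0],[0.48,1.25,2.25,0,0,0,0],[0.48,2,3.5,0,0,0,0],[0.48,2.66,4.54,0,0,0,0],[0.48,2.66,4.54,0,0,0,0],[0.48,2.66,4.54,1,0,0,0],[0.48,2.66,4.54,1.5,0,0,0],[0.48,2.66,4.54,1.5,0,0,0],[0.48,2.66,4.54,1.5,0,0,0]]}}

```text
t: 7.7
ee_pos: [0.5965, 0.1829, 0.1772]
tool_rot: [-180.0, -0.1, 87.1]
contact_force: [0.1, 0.3, 0.0]
finger_gap: 0.481
grasp_force: 0.0
```

```bash
python3 plan.py b .0475 0 .055 90
```

```text
world [0.5964 0.1831 0.055 ] d [ 0.0001 -0.0001  0.0532] rot [-0.03 -0.07 -0.02] gap 0.481 t 7.7 F [0.1 0.3 0. ] grip 0.0
```

Converted, 0.053 m is 2.65, 0.05 m is 2.5.

Call:
{"name": "pendant", "arguments": {"steps": [[0.48,0,0,1,0,0,0],[0.48,0,0,2,0,0,0],[0.48,0,0,2.5,0,0,0],[0.48,0,0,2.65,0,0,0],[0.48,0,0,2.65,0,0,0],[0.48,0,0,2.65,0,0,0]]}}

```text
t: 8.3
ee_pos: [0.5979, 0.1834, 0.1257]
tool_rot: [179.9, -0.1, 87.1]
contact_force: [0.2, -0.1, -0.9]
finger_gap: 0.476
grasp_force: 0.0
```

```bash
python3 plan.py b .0475 0 .055 90
```

```text
world [0.5964 0.1831 0.055 ] d [-0.0003 -0.0015  0.0017] rot [ 0.15 -0.1   0.  ] gap 0.476 t 8.3 F [ 0.2 -0.1 -0.9] grip 0.0
```

Call:
{"name": "pendant", "arguments": {"steps": [[0,0,0,0,0,0,0],[0,0,0,0,0,0,0],[0,0,0,0,0,0,0],[0,0,0,0,0,0,0],[0,0,0,0,0,0,0],[0,0,0,0,0,0,0],[0,0,0,0,0,0,0],[0,0,0,0,0,0,0]], "squeeze": 10}}

```text
t: 9.1
ee_pos: [0.5975, 0.1833, 0.1249]
tool_rot: [179.9, -0.1, 87.1]
contact_force: [-0.4, 0.5, 3.0]
finger_gap: 0.271
grasp_force: 9.8
```

Call:
{"name": "pendant", "arguments": {"steps": [[0,0,0,-0.5,0,0,0],[0,0,0,-1.5,0,0,0],[0,0,0,-2.5,0,0,0],[0,0,0,-2.5,0,0,0],[0,-0.75,0,-2.5,0,0,0],[0,-1.75,0,-2.5,0,0,0],[0,-2.65,0,-2.5,0,0,0],[0,-2.65,0,-2.5,0,0,0],[0,-2.65,0,-2.5,0,0,0],[0,-2.65,0,-2.5,0,0,0]]}}

```text
t: 10.1
ee_pos: [0.5943, 0.1306, 0.1741]
tool_rot: [180.0, -0.1, 87.1]
contact_force: [0.6, -0.0, 0.2]
finger_gap: 0.269
grasp_force: 9.8
```

```bash
python3 plan.py b .0475 -.053 .070 90
```

Run:
```python
from h import *
s=ctrl.capture("scene");cv2.imwrite("pics/s3.png",cv2.resize(s[100:200,170:290],None,fx=6,fy=6,interpolation=cv2.INTER_CUBIC)[:600])
```

```text
world [0.5938 0.1302 0.07  ] d [-0.0005 -0.0005  0.0351] rot [ 0.  -0.1  0. ] gap 0.269 t 10.1 F [ 0.6 -0.   0.2] grip 9.8
```

View pics/s3.png

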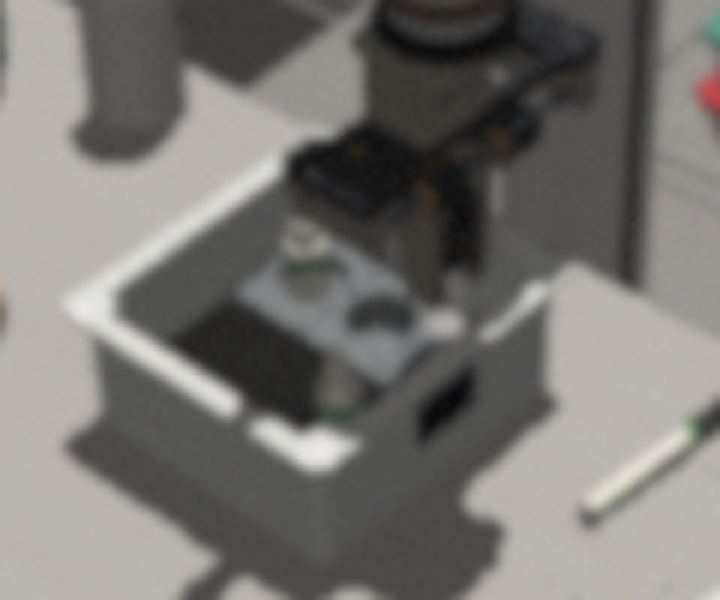

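The middle well is empty (380,312), and the cuvette hangs upright over the right pocket at (445,315). Lowering it.

Call:
{"name": "pendant", "arguments": {"steps": [[0,0,0,0.5,0,0,0],[0,0,0,1,0,0,0],[0,0,0,1.4,0,0,0],[0,0,0,1.55,0,0,0],[0,0,0,1.65,0,0,0],[0,0,0,1.7,0,0,0],[0,0,0,1.7,0,0,0],[0,0,0,1.7,0,0,0]]}}

```text
t: 10.95
ee_pos: [0.5947, 0.1303, 0.1408]
tool_rot: [179.9, -0.1, 87.1]
contact_force: [1.0, -0.5, -0.5]
finger_gap: 0.268
grasp_force: 9.8
```

```bash
python3 plan.py b .0475 -.053 .070 90
```

```text
world [0.5938 0.1302 0.07  ] d [-0.0002 -0.001   0.0018] rot [ 0.07 -0.08 -0.  ] gap 0.268 t 10.95 F [ 1.  -0.5 -0.5] grip 9.8
```

Converted, -0.065 m is -3.25, -0.03 m is -1.5.

Call:
{"name": "pendant", "arguments": {"steps": [[0,0,-0.05,0.05,0,0,0],[0,0,-0.05,0.075,0,0,0],[0.3,0,-0.05,0.075,0,0,0],[0.33,0,-0.05,0.075,0,0,0],[0.36,0,-0.05,0.075,0,0,0],[0.48,0,-0.05,0.075,0,0,0],[0.48,0,-0.05,0,0,0,0],[0.48,0,-0.05,-1.5,0,0,0],[0.48,0,-0.05,-3.25,0,0,0],[0.48,0,-0.05,-3.25,0,0,0],[0.48,0,-0.05,-3.25,0,0,0],[0.48,0,-0.05,-3.25,0,0,0]]}}

```text
t: 12.15
ee_pos: [0.5928, 0.1302, 0.2042]
tool_rot: [-179.9, -0.1, 87.1]
contact_force: [-0.3, -1.2, -0.9]
finger_gap: 0.481
grasp_force: 0.0
```

```bash
python3 plan.py b -.042 -.053 .0675 90
```

```text
world [0.5044 0.1347 0.0675] d [-0.0001 -0.0884  0.0678] rot [-0.09 -0.07 -0.  ] gap 0.481 t 12.15 F [-0.3 -1.2 -0.9] grip 0.0
```

Call:
{"name": "pendant", "arguments": {"steps": [[0.48,0,-1,0,0,0,0],[0.48,0,-2.5,0,0,0,0],[0.48,0,-3.75,0,0,0,0],[0.48,0,-4.43,0,0,0,0],[0.48,0,-4.43,0,0,0,0],[0.48,0,-4.43,0.5,0,0,0],[0.48,0,-4.43,1.5,0,0,0],[0.48,0,-4.43,2.5,0,0,0],[0.48,0,-4.43,3.25,0,0,0],[0.48,0,-4.43,3.25,0,0,0],[0.48,0,-4.43,3.25,0,0,0],[0.48,0,-4.43,3.25,0,0,0]]}}

```text
t: 13.35
ee_pos: [0.5059, 0.1348, 0.141]
tool_rot: [179.9, -0.1, 87.1]
contact_force: [-0.0, 0.7, 1.1]
finger_gap: 0.482
grasp_force: 0.0
```

```bash
python3 plan.py b -.042 -.053 .069 90
```

```text
world [0.5044 0.1347 0.069 ] d [-0.0002 -0.0015  0.003 ] rot [ 0.12 -0.09 -0.01] gap 0.482 t 13.35 F [-0.   0.7  1.1] grip 0.0
```

Call:
{"name": "pendant", "arguments": {"steps": [[0,0,0,0,0,0,0],[0,0,0,0,0,0,0],[0,0,0,0,0,0,0],[0,0,0,0,0,0,0],[0,0,0,0,0,0,0],[0,0,0,0,0,0,0],[0,0,0,0,0,0,0],[0,0,0,0,0,0,0]], "squeeze": 10}}

```text
t: 14.15
ee_pos: [0.5053, 0.1349, 0.1408]
tool_rot: [179.9, -0.1, 87.1]
contact_force: [-0.3, -0.4, 5.8]
finger_gap: 0.265
grasp_force: 10.0
```

Converted, 0.004 m is 0.2, 0.003 m is 0.15.

Call:
{"name": "pendant", "arguments": {"steps": [[0.3,0,0,0,0,0,0],[0.4,0,0,0,0,0,0],[0.4,0,0,0.15,0,0,0],[0.4,0,-0.05,0.2,0,0,0],[0.4,0,-0.05,0.2,0,0,0],[0.4,0,-0.05,0.2,0,0,0],[0,0,-0.05,0.2,0,0,0],[0,0,-0.05,0.2,0,0,0],[0,0,-0.05,0.2,0,0,0],[0,0,-0.05,0.2,0,0,0],[0,0,-0.05,0.2,0,0,0],[0,0,-0.05,0.2,0,0,0]], "squeeze": 10}}

```text
t: 15.35
ee_pos: [0.5041, 0.1349, 0.1364]
tool_rot: [180.0, -0.1, 87.1]
contact_force: [0.6, 0.3, 0.3]
finger_gap: 0.267
grasp_force: 9.9
```

Call:
{"name": "pendant", "arguments": {"steps": [[0,0,0,0,0,0,0],[0,0,0,-0.5,0,0,0],[0,0,0,-1.5,0,0,0],[0,0,0,-2.25,0,0,0],[0,0,0,-2.25,0,0,0],[0,0,0,-2.25,0,0,0]]}}

```text
t: 15.95
ee_pos: [0.504, 0.1348, 0.1815]
tool_rot: [179.9, -0.1, 87.1]
contact_force: [0.4, 0.3, -1.4]
finger_gap: 0.267
grasp_force: 9.9
```

```bash
python3 plan.py b .0475 0 .110 90
```

```text
world [0.5964 0.1831 0.11  ] d [0.0529 0.0899 0.0027] rot [ 0.07 -0.08 -0.  ] gap 0.267 t 15.95 F [ 0.4  0.3 -1.4] grip 9.9
```

Call:
{"name": "pendant", "arguments": {"steps": [[0,0.75,0,0,0,0,0],[0,1.75,0,0,0,0,0],[0,2.645,0,0,0,0,0],[0,2.645,1,0,0,0,0],[0,2.645,2.25,0,0,0,0],[0,2.645,3.5,0,0,0,0],[0,2.645,4.495,0,0,0,0],[0,2.645,4.495,0,0,0,0],[0,2.645,4.495,0,0,0,0],[0,2.645,4.495,0,0,0,0]]}}

```text
t: 16.95
ee_pos: [0.5951, 0.1837, 0.1806]
tool_rot: [-179.9, -0.1, 87.1]
contact_force: [0.6, 0.1, 0.6]
finger_gap: 0.266
grasp_force: 9.9
```

```bash
python3 plan.py b .0475 0 .053 90
```

Run:
```python
from h import *
s=ctrl.capture("scene");cv2.imwrite("pics/s4.png",cv2.resize(s[100:200,170:290],None,fx=6,fy=6,interpolation=cv2.INTER_CUBIC)[:600])
```

```text
world [0.5964 0.1831 0.053 ] d [-0.0006  0.0014  0.0586] rot [-0.09 -0.07  0.03] gap 0.266 t 16.95 F [0.6 0.1 0.6] grip 9.9
```

View pics/s4.png

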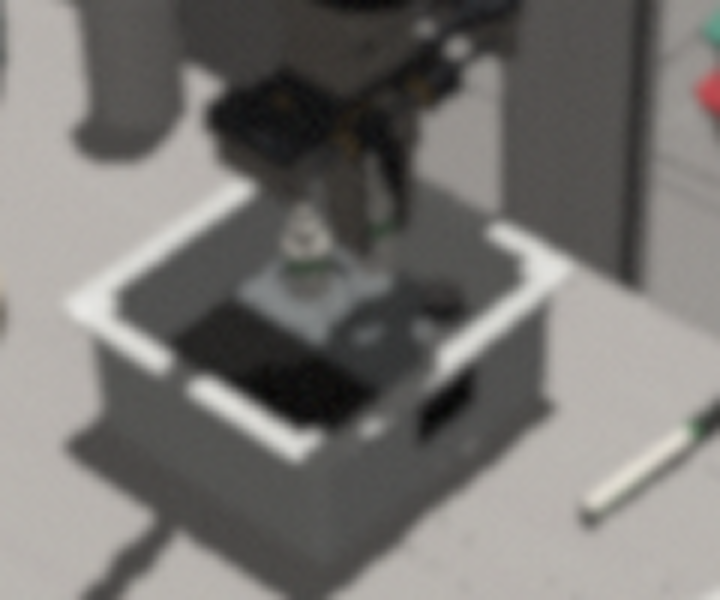

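The cuvette stands upright in the right pocket, cap at about (440,298), and the bottle hangs upright over the middle. Lowering until the fingertips are just above the insert.

The manual's scale: shifts go in units of 20 mm and turns go in units of 4 degrees. Converting my numbers, 0.0585 m is 2.925, 0.056 m is 2.8.

Call:
{"name": "pendant", "arguments": {"steps": [[0,-0.03,0,0.75,0,0,0],[0,-0.03,0,1.5,0,0,0],[0,-0.03,0,2.25,0,0,0],[0,-0.03,0,2.65,0,0,0],[0,-0.03,0,2.8,0,0,0],[0,-0.03,0,2.925,0,0,0],[0,-0.03,0,2.925,0,0,0],[0,-0.03,0,2.925,0,0,0],[0,-0.03,0,2.925,0,0,0]]}}

```text
t: 17.9
ee_pos: [0.5969, 0.1827, 0.1236]
tool_rot: [179.9, -0.1, 87.1]
contact_force: [0.4, -0.0, -0.8]
finger_gap: 0.262
grasp_force: 9.9
```

```bash
python3 plan.py b .0475 0 .053 90
```

```text
world [0.5964 0.1831 0.053 ] d [ 0.0004 -0.0004  0.0016] rot [ 0.1  -0.09 -0.  ] gap 0.262 t 17.9 F [ 0.4 -0.  -0.8] grip 9.9
```

Converted, -0.15 m is -7.5, -0.11 m is -5.5.

Call:
{"name": "pendant", "arguments": {"steps": [[0,0,0,0.075,0,0,0],[0,0,0,0.1,0,0,0],[0,0,0,0.1,0,0,0],[0.3,0,0,0.1,0,0,0],[0.33,0,0,0.1,0,0,0],[0.36,0,0,0.1,0,0,0],[0.46,0,0,0,0,0,0],[0.46,0,0,-1,0,0,0],[0.46,0,0,-3,0,0,0],[0.46,0,0,-5.5,0,0,0],[0.46,0,0,-7.5,0,0,0],[0.46,0,0,-7.5,0,0,0]]}}

```text
t: 19.1
ee_pos: [0.5995, 0.1828, 0.2813]
tool_rot: [179.2, -0.2, 87.1]
contact_force: [0.3, 0.1, -0.3]
finger_gap: 0.46
grasp_force: 0.0
```

Call:
{"name": "pendant", "arguments": {"steps": [[0.6,0,0,0,0,0,0],[0.8,0,0,0,0,0,0],[0.9,0,0,0,0,0,0]]}}

```text
t: 19.4
ee_pos: [0.5954, 0.1823, 0.2705]
tool_rot: [-179.8, -0.0, 87.1]
contact_force: [0.5, -0.1, -0.1]
finger_gap: 0.695
grasp_force: 0.0
```

```bash
python3 plan.py .443 -.3985 .2 6.5
```

```text
world [ 0.443  -0.3985  0.2   ] d [-0.5878 -0.1227  0.0015] rot [-0.2  0.1 80.6] gap 0.695 t 19.4 F [ 0.5 -0.1 -0.1] grip 0.0
```

Converted, -0.18 m is -9, -0.57 m is -28.5, 80.6 degrees is 20.15.

Call:
{"name": "pendant", "arguments": {"steps": [[0.92,-1.5,-0.3,0,0,0,1.5],[0.92,-4,-0.85,0,0,0,3.5],[0.92,-6.5,-1.35,0,0,0,5.5],[0.92,-9,-1.9,0,0,0,7.5],[0.92,-11.5,-2.4,0,0,0,9.5],[0.92,-14,-2.9,0,0,0,11.5],[0.92,-16.5,-3.45,0,0,0,13.5],[0.92,-19,-4,0,0,0,15.5],[0.92,-21.5,-4.5,0,0,0,17.5],[0.92,-24,-5,0,0,0,19],[0.92,-26.5,-5.55,0,0,0,20.15],[0.92,-28.5,-5.95,0,0,0,20.15]]}}

```text
t: 20.6
ee_pos: [0.4478, -0.3806, 0.2705]
tool_rot: [-179.8, 0.0, 6.4]
contact_force: [1.0, 0.4, 0.3]
finger_gap: 0.92
grasp_force: 0.0
```

Call:
{"name": "pendant", "arguments": {"steps": [[0.92,-0.5,0,0,0,0,0],[0.92,-0.5,0,0,0,0,0],[0.92,-0.5,0,0,0,0,0]]}}

```text
t: 20.9
ee_pos: [0.4392, -0.379, 0.2711]
tool_rot: [-179.8, -0.0, 6.5]
contact_force: [0.3, 0.1, -0.5]
finger_gap: 0.919
grasp_force: 0.0
```

```bash
python3 plan.py .443 -.3985 .1 6.5
```

Run:
```python
from h import *
s=ctrl.capture("scene");u=ctrl.capture("top")
f=lambda i,k:cv2.resize(i,None,fx=k,fy=k,interpolation=cv2.INTER_CUBIC)
a=f(u[155:220,150:230],5);b=f(s[118:198,176:274],5);c=f(s[215:310,310:410],4)
im=np.zeros((600,800,3),np.uint8)
im[:325,:390]=a[:325,:390];im[:400,400:800]=b[:400,:400];im[330:600,:400]=c[40:310,:400]
cv2.imwrite("pics/s5.png",im)
```

```text
world [ 0.443  -0.3985  0.1   ] d [0.0015 0.0201 0.1021] rot [-0.19 -0.02  0.02] gap 0.919 t 20.9 F [ 0.3  0.1 -0.5] grip 0.0
```

View pics/s5.png

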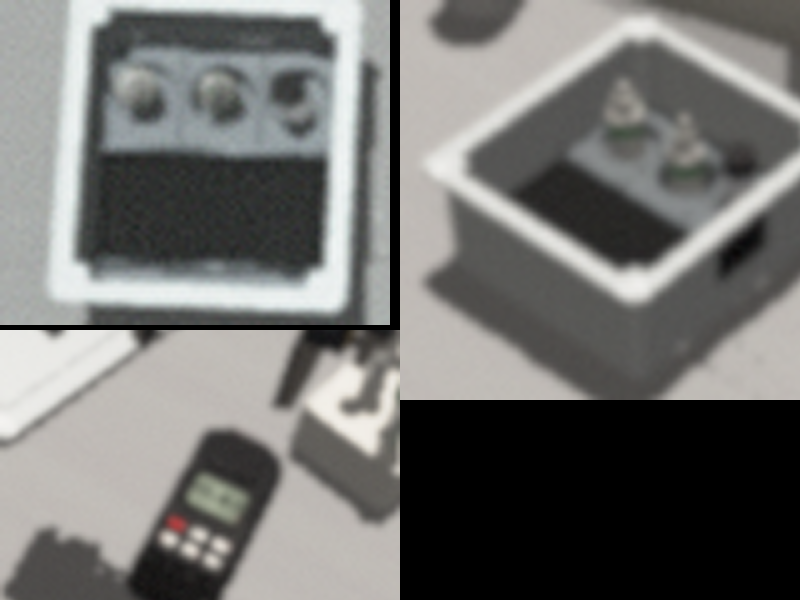

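The picture shows the tall bottle in the middle pocket, the cuvette (black cap) in the right one and the short bottle untouched, all upright. Descending on the meter.

Call:
{"name": "pendant", "arguments": {"steps": [[0.92,0.075,1.005,1,0,0,0],[0.92,0.075,1.005,2.5,0,0,0],[0.92,0.075,1.005,4,0,0,0],[0.92,0.075,1.005,5.105,0,0,0],[0.92,0.075,1.005,6.25,0,0,0],[0.92,0.075,1.005,6.25,0,0,0],[0.92,0.075,1.005,6.25,0,0,0],[0.92,0.075,1.005,6.25,0,0,0]]}}

```text
t: 21.8
ee_pos: [0.444, -0.4003, 0.1489]
tool_rot: [179.9, -0.1, 6.5]
contact_force: [-0.0, -0.1, 0.1]
finger_gap: 0.916
grasp_force: 0.0
```

```bash
python3 plan.py .443 -.3985 .029 6.5
```

Run:
```python
from h import *
s=ctrl.capture("scene")
cv2.imwrite("pics/s6.png",cv2.resize(s[205:310,310:420],None,fx=5.5,fy=5.5,interpolation=cv2.INTER_CUBIC))
```

```text
world [ 0.443  -0.3985  0.029 ] d [-0.0009 -0.0019  0.0509] rot [ 0.07 -0.13  0.05] gap 0.916 t 21.8 F [-0.  -0.1  0.1] grip 0.0
```

View pics/s6.png

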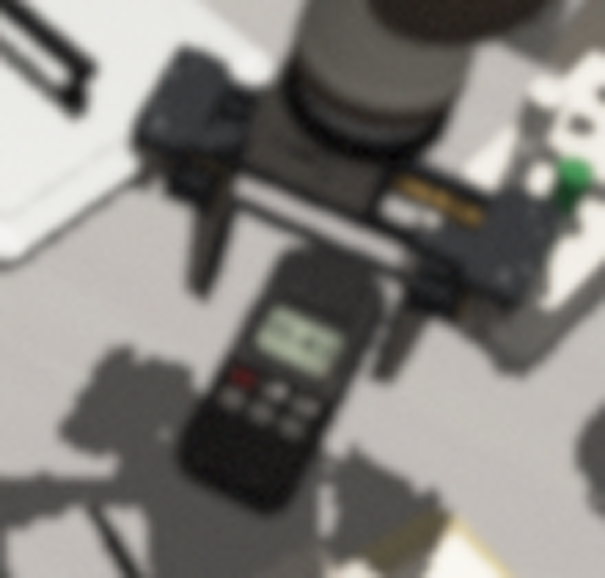

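The fingertips are at (200,295) and (380,378), around the meter. I'll check the centring numerically before going down.

Run:
```python
from h import *
from m2 import proj
np.set_printoptions(precision=1,suppress=True)
C=lambda P:(proj("scene",P)-[310,205]+.5)*5.5-.5
a=np.radians(6.5);u=np.array([np.cos(a),np.sin(a)]);v=np.array([-u[1],u[0]])
print("ZZZ")
t=np.array([.444,-.4003])
for s in(-1,1):
    print("tip inner/outer now",C([*(t+s*.042*v),.061]),C([*(t+s*.06*v),.061]))
m=np.array([.443,-.3985])
for x in(-.075,.075):
    for y in(-.031,.031): print("meter",x,y,"top",C([*(m+x*u+y*v),.036]),"bot",C([*(m+x*u+y*v),0]))
```

```text
L [0.5991 0.236 ]
0.069 [339.2322 141.9116] [176.7972 178.0516]
0.082 [338.0837 120.1912] [171.6806 171.0526]
0.096 [336.8313  96.5082] [166.0649 163.3706]
M [0.5964 0.1831]
0.069 [424.6479 192.4866] [297.9112 183.0633]
0.082 [423.9997 170.7546] [293.9002 176.1082]
0.096 [423.2929 147.0545] [289.4979 168.4744]
R [0.5938 0.1302]
0.069 [512.5856 244.5551] [419.0892 188.0777]
0.082 [512.4683 222.8202] [416.185  181.1665]
0.096 [512.3404 199.1126] [412.9974 173.581 ]
hA [ 0.5602 -0.1339  0.0395] 7.72996015442244e-05
hB [ 0.54   -0.2287  0.0342] 0.0011892555942391338
top ((363.37603759765625, 210.36904907226562), (28.225717544555664, 55.9465446472168), 9.688786506652832) [[ 0.3771 -0.3328  0.036 ]
 [ 0.5678 -0.3757  0.036 ]
 [ 0.5501 -0.4712  0.036 ]
 [ 0.3604 -0.426   0.036 ]] [ 0.4639 -0.4014  0.036 ]
[(np.float64(0.19538067759249242), np.float64(-12.65829782962735)), (np.float64(0.09714112337336905), np.float64(-100.45532715857085))]
scene ((364.4324645996094, 270.2767333984375), (26.673826217651367, 66.69425201416016), 31.534791946411133) [[ 0.3418 -0.3793  0.03  ]
 [ 0.5694 -0.3635  0.03  ]
 [ 0.5648 -0.4391  0.03  ]
 [ 0.3426 -0.4473  0.03  ]] [ 0.4546 -0.4073  0.03  ]
[(np.float64(0.22821368870094869), np.float64(3.9683224778144637)), (np.float64(0.07574235437239957), np.float64(-93.50942693091238))]
red [ 0.4243 -0.3884  0.0285] 0.0013729803913321425
disp [ 0.4604 -0.401   0.0305] 0.00012093929172463631
key br [ 0.4123 -0.4233  0.031 ] 0.0006901289216837155
ZZZ
tip inner/outer now [375.1 362.8] [410.2 379.3]
tip inner/outer now [215.9 288.2] [182.7 272.7]
meter -0.075 -0.031 top [282.6 494.8] bot [269.4 532.7]
meter -0.075 0.031 top [163.8 436.2] bot [153.3 474.6]
meter 0.075 -0.031 top [392.7 273.6] bot [378.2 313.3]
meter 0.075 0.031 top [280.2 222.4] bot [268.1 262.4]
```

Centring is consistent to within about 4 mm, so I'm descending and gripping.

Call:
{"name": "pendant", "arguments": {"steps": [[0.92,-0.045,-0.095,0.75,0,0,0],[0.92,-0.045,-0.095,1.5,0,0,0],[0.92,-0.045,-0.095,2,0,0,0],[0.92,-0.045,-0.095,2.35,0,0,0],[0.92,-0.045,-0.095,2.5,0,0,0],[0.92,-0.045,-0.095,2.5,0,0,0],[0.92,-0.045,-0.095,2.5,0,0,0]]}}

```text
t: 22.55
ee_pos: [0.4421, -0.3984, 0.0974]
tool_rot: [-180.0, -0.1, 6.5]
contact_force: [-0.5, 0.4, 0.8]
finger_gap: 0.919
grasp_force: 0.0
```

```bash
python3 plan.py .443 -.3985 .029 6.5
```

```text
world [ 0.443  -0.3985  0.029 ] d [ 0.0009  0.0002 -0.0006] rot [-0.04 -0.07 -0.01] gap 0.919 t 22.55 F [-0.5  0.4  0.8] grip 0.0
```

Call:
{"name": "pendant", "arguments": {"steps": [[0.7,0,0,0,0,0,0],[0.6,0,0,0,0,0,0],[0.5,0,0,0,0,0,0],[0.5,0,0,0,0,0,0],[0.5,0,0,0,0,0,0],[0.5,0,0,0,0,0,0],[0.5,0,0,0,0,0,0],[0.5,0,0,0,0,0,0]], "squeeze": 30}}

```text
t: 23.35
ee_pos: [0.4422, -0.3987, 0.0976]
tool_rot: [180.0, -0.1, 6.5]
contact_force: [-0.4, -2.6, 2.7]
finger_gap: 0.665
grasp_force: 30.0
```

The grip on the meter is good (61 mm). Lifting it, and meanwhile locating the nest in the box.

Converted, -0.185 m is -9.25, -0.16 m is -8.

Call:
{"name": "pendant", "arguments": {"steps": [[0.5,0,0,-0.5,0,0,0],[0.5,0,0,-2,0,0,0],[0.5,0,0,-4,0,0,0],[0.5,0,0,-6,0,0,0],[0.5,0,0,-8,0,0,0],[0.5,0,0,-9.25,0,0,0],[0.5,0,0,-9.25,0,0,0],[0.5,0,0,-9.25,0,0,0]]}}

```text
t: 24.15
ee_pos: [0.4414, -0.3975, 0.2806]
tool_rot: [-179.8, 0.0, 6.5]
contact_force: [-0.4, -0.1, -3.6]
finger_gap: 0.663
grasp_force: 30.0
```

```bash
python3 plan.py b -.042 0 .2 90
python3 - <<'E' | sed -n '/ZZZ/,$p'
from h import *
from m2 import proj,B,R
np.set_printoptions(precision=4,suppress=True)
print("ZZZ")
bx=lambda P:(R.T@(P[:2]-B))
S=lambda x,y:(176+(x+.5)/7.5-.5,118+(y+.5)/7.5-.5)
for p in((245,240),(420,352),(175,290),(330,392)):
    print(p,[bx(onz("scene",S(*p),z)) for z in(.026,.0325)])
t=cv2.imread("pics/top0.png").astype(int)
# profile along box x at y=0 in top view, by height .031
for x in np.arange(-.11,.11,.004):
    u=proj("top",[*(B+R@[x,.0]),.031]);u2=proj("top",[*(B+R@[x,.04]),.031])
    g=lambda u:cv2.remap(t.astype(np.uint8),np.float32([[u[0]]]),np.float32([[u[1]]]),1)[0,0].mean()
    print(round(x,3),round(g(u)),round(g(u2)),end="; ")
E
```

```text
world [0.5071 0.1876 0.2   ] d [ 0.1316 -0.5738  0.0138] rot [ -0.19  -0.14 -80.59] gap 0.663 t 24.15 F [-0.4 -0.1 -3.6] grip 30.0
ZZZ
(245, 240) [array([0.004 , 0.0765]), array([-0.0009,  0.0711])]
(420, 352) [array([ 0.0022, -0.0351]), array([-0.0027, -0.0398])]
(175, 290) [array([-0.0415,  0.0767]), array([-0.0461,  0.0714])]
(330, 392) [array([-0.0431, -0.0223]), array([-0.0477, -0.027 ])]
-0.11 75 72; -0.106 85 77; -0.102 133 136; -0.098 203 213; -0.094 232 234; -0.09 233 233; -0.086 216 211; -0.082 173 173; -0.078 136 144; -0.074 124 105; -0.07 108 66; -0.066 68 52; -0.062 44 49; -0.058 47 45; -0.054 44 44; -0.05 46 45; -0.046 46 48; -0.042 49 48; -0.038 45 45; -0.034 46 48; -0.03 49 49; -0.026 48 46; -0.022 44 49; -0.018 45 49; -0.014 47 42; -0.01 48 47; -0.006 46 49; -0.002 44 43; 0.002 53 44; 0.006 88 71; 0.01 134 119; 0.014 154 151; 0.018 155 158; 0.022 150 156; 0.026 121 147; 0.03 111 125; 0.034 129 97; 0.038 128 87; 0.042 101 97; 0.046 72 111; 0.05 61 127; 0.054 60 141; 0.058 58 143; 0.062 58 129; 0.066 72 129; 0.07 112 146; 0.074 143 156; 0.078 126 149; 0.082 86 105; 0.086 68 79; 0.09 72 70; 0.094 70 68; 0.098 72 68; 0.102 76 71; 0.106 110 117;
```

The black bed spans about −0.070 to +0.006 in the box's x, so the nest centre is at about −0.033 (grey lips). Carrying the meter over.

Call:
{"name": "pendant", "arguments": {"steps": [[0.5,0.35,-1.5,0,0,0,-1.25],[0.5,0.9,-3.75,0,0,0,-3],[0.5,1.5,-6,0,0,0,-5],[0.5,2.05,-8.25,0,0,0,-6.75],[0.5,2.6,-10.5,0,0,0,-8.75],[0.5,3.15,-12.75,0,0,0,-10.5],[0.5,3.7,-15,0,0,0,-12.5],[0.5,4.25,-17.25,0,0,0,-14.25],[0.5,4.8,-19.5,0,0,0,-16.25],[0.5,5.35,-21.75,0,0,0,-18],[0.5,5.9,-24,0,0,0,-20.15],[0.5,6.45,-26.25,0,0,0,-20.15]]}}

```text
t: 25.35
ee_pos: [0.5087, 0.1399, 0.2794]
tool_rot: [-179.7, -0.1, 87.3]
contact_force: [0.6, 0.4, -3.3]
finger_gap: 0.661
grasp_force: 30.0
```

Call:
{"name": "pendant", "arguments": {"steps": [[0.5,1,0,0,0,0,0],[0.5,1.75,0,0,0,0,0],[0.5,2.25,0,0,0,0,0],[0.5,2.25,0,0,0,0,0],[0.5,2.25,0,0,0,0,0]]}}

```text
t: 25.85
ee_pos: [0.5127, 0.1819, 0.2823]
tool_rot: [-180.0, -0.0, 87.1]
contact_force: [0.1, 0.1, -2.6]
finger_gap: 0.661
grasp_force: 30.0
```

```bash
python3 plan.py b -.033 0 .12 90
```

```text
world [0.516  0.1872 0.12  ] d [0.0053 0.0031 0.0933] rot [-0.03 -0.04 -0.05] gap 0.661 t 25.85 F [ 0.1  0.1 -2.6] grip 30.0
```

Call:
{"name": "pendant", "arguments": {"steps": [[0.5,0.265,0.155,1.5,0,0,0],[0.5,0.265,0.155,3,0,0,0],[0.5,0.265,0.155,4.665,0,0,0],[0.5,0.265,0.155,5.75,0,0,0],[0.5,0.265,0.155,6.75,0,0,0],[0.5,0.265,0.155,7.5,0,0,0],[0.5,0.265,0.155,7.65,0,0,0],[0.5,0.265,0.155,7.65,0,0,0],[0.5,0.265,0.155,7.65,0,0,0],[0.5,0.265,0.155,7.65,0,0,0]]}}

```text
t: 26.85
ee_pos: [0.5172, 0.1883, 0.1312]
tool_rot: [179.8, -0.1, 87.1]
contact_force: [0.9, 0.1, -2.5]
finger_gap: 0.663
grasp_force: 30.0
```

```bash
python3 plan.py b -.033 0 .0555 90
```

```text
world [0.516  0.1872 0.0555] d [-0.0012 -0.0011  0.0067] rot [ 0.17 -0.11 -0.  ] gap 0.663 t 26.85 F [ 0.9  0.1 -2.5] grip 30.0
```

Call:
{"name": "pendant", "arguments": {"steps": [[0.5,-0.06,-0.055,0.1,0.025,0,0],[0.5,-0.06,-0.055,0.15,0.025,0,0],[0.5,-0.06,-0.055,0.2,0.025,0,0],[0.5,-0.06,-0.055,0.25,0.025,0,0],[0.5,-0.06,-0.055,0.3,0.025,0,0],[0.5,-0.06,-0.055,0.3,0.025,0,0],[0.5,-0.06,-0.055,0.3,0.025,0,0]]}}

```text
t: 27.55
ee_pos: [0.5151, 0.1871, 0.1239]
tool_rot: [-179.9, -0.1, 87.1]
contact_force: [-0.7, 0.3, -2.5]
finger_gap: 0.666
grasp_force: 30.0
```

```bash
python3 plan.py b -.033 0 .0555 90
```

```text
world [0.516  0.1872 0.0555] d [ 0.0002  0.0009 -0.0006] rot [-0.07 -0.08 -0.  ] gap 0.666 t 27.55 F [-0.7  0.3 -2.5] grip 30.0
```

No contact force with the underside below the lip tops, so it's in the nest. Releasing.

Converted, -0.16 m is -8, -0.13 m is -6.5.

Call:
{"name": "pendant", "arguments": {"steps": [[0.68,0,0,0,0,0,0],[0.7,0,0,0,0,0,0],[0.72,0,0,0,0,0,0],[0.74,0,0,0,0,0,0],[0.74,0,0,0,0,0,0],[0.74,0,0,-1,0,0,0],[0.74,0,0,-2.5,0,0,0],[0.74,0,0,-4.5,0,0,0],[0.6,0,0,-6.5,0,0,0],[0.6,0,0,-8,0,0,0],[0.6,0,0,-8,0,0,0],[0.6,0,0,-8,0,0,0]]}}

```text
t: 28.75
ee_pos: [0.5154, 0.1868, 0.2842]
tool_rot: [-180.0, -0.1, 87.1]
contact_force: [0.3, -0.3, -0.7]
finger_gap: 0.599
grasp_force: 0.0
```

```bash
python3 plan.py .549 -.1805 .2 76
```

```text
world [ 0.549  -0.1805  0.2   ] d [-0.3652  0.0521  0.0146] rot [-0.02 -0.09 11.1 ] gap 0.599 t 28.75 F [ 0.3 -0.3 -0.7] grip 0.0
```

Call:
{"name": "pendant", "arguments": {"steps": [[0.5,-2,0.3,0,0,0,0.25],[0.5,-4,0.6,0,0,0,0.75],[0.5,-6.5,0.95,0,0,0,1],[0.5,-9,1.3,0,0,0,1.5],[0.5,-11.5,1.65,0,0,0,2],[0.5,-14,2,1,0,0,2.5],[0.5,-16,2.3,3,0,0,2.775],[0.5,-18.26,2.605,5,0,0,2.775],[0.5,-18.26,2.605,6.5,0,0,2.775],[0.5,-18.26,2.605,6.5,0,0,2.775],[0.5,-18.26,2.605,6.5,0,0,2.775],[0.5,-18.26,2.605,6.5,0,0,2.775]]}}

```text
t: 29.95
ee_pos: [0.5494, -0.1798, 0.1547]
tool_rot: [180.0, -0.1, 76.1]
contact_force: [-0.1, 0.0, 0.5]
finger_gap: 0.501
grasp_force: 0.0
```

```bash
python3 plan.py .549 -.1805 .041 76
```

Run:
```python
from h import *
s=ctrl.capture("scene");u=ctrl.capture("top")
f=lambda i,k:cv2.resize(i,None,fx=k,fy=k,interpolation=cv2.INTER_CUBIC)
im=np.zeros((600,800,3),np.uint8)
a=f(u[155:220,150:230],5);b=f(s[118:198,176:256],5);c=f(s[165:235,265:365],4)
im[:325,:400]=a;im[:400,400:]=b;im[325:600,:400]=c[:275]
cv2.imwrite("pics/s7.png",im)
```

```text
world [ 0.549  -0.1805  0.041 ] d [-0.0008 -0.0003  0.0447] rot [ 0.03 -0.05  0.05] gap 0.501 t 29.95 F [-0.1  0.   0.5] grip 0.0
```

View pics/s7.png

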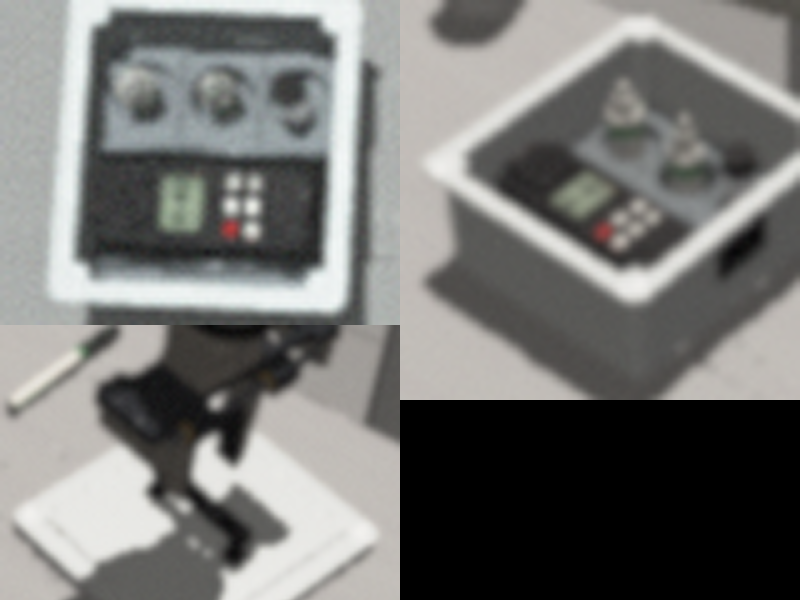

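The meter lies flat in the nest between (95,160) and (325,260), display up, and the fingers are above the lid handle. Gripping the handle.

Call:
{"name": "pendant", "arguments": {"steps": [[0.5,-0.04,0,0.75,0,0,0],[0.5,-0.04,0,1.5,0,0,0],[0.5,-0.04,0,2,0,0,0],[0.5,-0.04,0,2.225,0,0,0],[0.5,-0.04,0,2.225,0,0,0],[0.5,-0.04,0,2.225,0,0,0]]}}

```text
t: 30.65
ee_pos: [0.5486, -0.1812, 0.1089]
tool_rot: [-179.9, -0.1, 76.0]
contact_force: [-0.1, -0.3, 0.1]
finger_gap: 0.499
grasp_force: 0.0
```

```bash
python3 plan.py .549 -.1805 .041 76
```

```text
world [ 0.549  -0.1805  0.041 ] d [ 0.0008  0.0002 -0.0011] rot [-0.07 -0.06 -0.  ] gap 0.499 t 30.65 F [-0.1 -0.3  0.1] grip 0.0
```

Call:
{"name": "pendant", "arguments": {"steps": [[0.3,0,0,0,0,0,0],[0.2,0,0,0,0,0,0],[0,0,0,0,0,0,0],[0,0,0,0,0,0,0],[0,0,0,0,0,0,0],[0,0,0,0,0,0,0],[0,0,0,0,0,0,0],[0,0,0,0,0,0,0]], "squeeze": 45}}

```text
t: 31.45
ee_pos: [0.5485, -0.1811, 0.109]
tool_rot: [-179.9, -0.1, 76.0]
contact_force: [-0.9, 0.1, 2.8]
finger_gap: 0.149
grasp_force: 45.0
```

```bash
python3 plan.py .549 -.1805 .041 76
```

```text
world [ 0.549  -0.1805  0.041 ] d [ 0.0007  0.0004 -0.001 ] rot [-0.08 -0.06  0.01] gap 0.149 t 31.45 F [-0.9  0.1  2.8] grip 45.0
```

Call:
{"name": "pendant", "arguments": {"steps": [[0,0,0,-0.5,0,0,0],[0,0,0,-1.5,0,0,0],[0,0,0,-3.5,0,0,0],[0,0,0,-5.5,0,0,0],[0,0,0,-7,0,0,0],[0,0,0,-7,0,0,0],[0,0,0,-7,0,0,0],[0,0,0,-7,0,0,0]]}}

```text
t: 32.25
ee_pos: [0.5473, -0.1806, 0.2458]
tool_rot: [-179.6, -0.2, 76.0]
contact_force: [-0.6, -0.6, -4.0]
finger_gap: 0.146
grasp_force: 45.0
```

```bash
python3 plan.py b 0 .001 .177 90
```

Run:
```python
from h import *
np.set_printoptions(precision=4,suppress=True)
t=ctrl.capture("top");q,a=quad(t,(255,135,340,235),lambda i:i.min(2)>190);P=np.array([onz("top",p,.144+.004) for p in q]);print(q,a,P,P.mean(0))
```

```text
world [0.5491 0.1865 0.177 ] d [ 0.3566 -0.0871  0.0013] rot [ -0.35  -0.19 -11.11] gap 0.146 t 32.25 F [-0.6 -0.6 -4. ] grip 45.0
[[292. 144.]
 [279. 185.]
 [269. 185.]
 [279. 141.]] 382.0 [[ 0.6667 -0.1508  0.148 ]
 [ 0.531  -0.1054  0.148 ]
 [ 0.5312 -0.0735  0.148 ]
 [ 0.6772 -0.1087  0.148 ]] [ 0.6015 -0.1096  0.148 ]
```

Call:
{"name": "pendant", "arguments": {"steps": [[0,1,-0.25,0,0,0,-0.125],[0,2.5,-0.6,0,0,0,-0.375],[0,4.5,-1.1,0,0,0,-0.7],[0,6.5,-1.6,0,0,0,-1],[0,8.5,-2.1,0,0,0,-1.325],[0,10.5,-2.55,0,0,0,-1.625],[0,12.5,-3.05,0,0,0,-1.95],[0,14.5,-3.55,0,0,0,-2.25],[0,16.25,-3.95,0,0,0,-2.525],[0,17.25,-4.2,0,0,0,-2.7],[0,17.83,-4.355,0,0,0,-2.775],[0,17.83,-4.355,0,0,0,-2.775]]}}

```text
t: 33.5
ee_pos: [0.5496, 0.1867, 0.2478]
tool_rot: [-179.8, -0.1, 87.2]
contact_force: [0.1, -1.1, -3.6]
finger_gap: 0.144
grasp_force: 45.0
```

Call:
{"name": "pendant", "arguments": {"steps": [[0,0,0,0,0,0,0],[0,0,0,0,0,0,0],[0,0,0,0,0,0,0],[0,0,0,0,0,0,0]]}}

```text
t: 33.9
ee_pos: [0.5505, 0.185, 0.2494]
tool_rot: [-179.9, -0.1, 87.0]
contact_force: [1.3, 0.5, -3.2]
finger_gap: 0.148
grasp_force: 45.0
```

```bash
python3 plan.py b 0 .001 .13 90
```

Run:
```python
from h import *
s=ctrl.capture("scene");cv2.imwrite("pics/s8.png",cv2.resize(s[90:200,170:290],None,fx=5,fy=5,interpolation=cv2.INTER_CUBIC))
```

```text
world [0.5491 0.1865 0.13  ] d [ 0.0013 -0.0015  0.0504] rot [-0.06 -0.08 -0.07] gap 0.148 t 33.9 F [ 1.3  0.5 -3.2] grip 45.0
```

Converted, 0.046 m is 2.3, 0.042 m is 2.1.

Call:
{"name": "pendant", "arguments": {"steps": [[0,0.05,-0.05,0.75,0,0,0],[0,0.05,-0.05,1.5,0,0,0],[0,0.05,-0.05,2.1,0,0,0],[0,0.05,-0.05,2.3,0,0,0],[0,0.05,-0.05,2.3,0,0,0],[0,0.05,-0.05,2.3,0,0,0],[0,0.05,-0.05,2.3,0,0,0]]}}

```text
t: 34.65
ee_pos: [0.5499, 0.187, 0.2042]
tool_rot: [180.0, -0.1, 87.1]
contact_force: [0.2, -0.2, -3.0]
finger_gap: 0.15
grasp_force: 45.0
```

```bash
python3 plan.py b 0 .001 .12 90
```

```text
world [0.5491 0.1865 0.12  ] d [-0.0006 -0.0008  0.0152] rot [ 0.02 -0.1  -0.  ] gap 0.15 t 34.65 F [ 0.2 -0.2 -3. ] grip 45.0
```

Call:
{"name": "pendant", "arguments": {"steps": [[0,0,0,0.1,0,0,0],[0,0,0,0.2,0,0,0],[0,0,0,0.3,0,0,0],[0,0,0,0.4,0,0,0],[0,0,0,0.5,0,0,0],[0,0,0,0.55,0,0,0],[0,0,0,0.55,0,0,0],[0,0,0,0.55,0,0,0]]}}

```text
t: 35.45
ee_pos: [0.5494, 0.1869, 0.1924]
tool_rot: [-179.9, -0.1, 87.1]
contact_force: [-0.9, -0.1, -3.3]
finger_gap: 0.149
grasp_force: 45.0
```

```bash
python3 plan.py b 0 .001 .12 90
```

```text
world [0.5491 0.1865 0.12  ] d [-0.0004 -0.0003  0.0034] rot [-0.07 -0.08 -0.  ] gap 0.149 t 35.45 F [-0.9 -0.1 -3.3] grip 45.0
```

Call:
{"name": "pendant", "arguments": {"steps": [[0,0,0,0.05,0,0,0],[0,0,0,0.1,0,0,0],[0,0,0,0.15,0,0,0],[0,0,0,0.175,0,0,0],[0,0,0,0.175,0,0,0],[0,0,0,0.175,0,0,0]]}}

```text
t: 36.05
ee_pos: [0.5493, 0.1869, 0.1891]
tool_rot: [-179.9, -0.1, 87.1]
contact_force: [-1.6, -0.1, -0.2]
finger_gap: 0.147
grasp_force: 45.0
```

```bash
python3 plan.py b 0 .001 .12 90
```

```text
world [0.5491 0.1865 0.12  ] d [-0.0004 -0.0003  0.0001] rot [-0.07 -0.08  0.  ] gap 0.147 t 36.05 F [-1.6 -0.1 -0.2] grip 45.0
```

Call:
{"name": "pendant", "arguments": {"steps": [[0.18,0,0,0.175,0,0,0],[0.22,0,0,0,0,0,0],[0.3,0,0,0,0,0,0],[0.4,0,0,0,0,0,0],[0.4,0,0,-1,0,0,0],[0.4,0,0,-2.5,0,0,0],[0.4,0,0,-4.5,0,0,0],[0.4,0,0,-6,0,0,0],[0.4,1,0,-6,0,0,0],[0.4,3,0,-6,0,0,0],[0.4,5.5,0,-6,0,0,0],[0.4,8,0,-6,0,0,0]]}}

```text
t: 37.25
ee_pos: [0.5577, 0.348, 0.3095]
tool_rot: [-180.0, -0.1, 87.0]
contact_force: [0.8, -0.5, 0.2]
finger_gap: 0.403
grasp_force: 0.0
```

Call:
{"name": "pendant", "arguments": {"steps": [[0.4,2.5,0,0,0,0,0],[0.4,4,0,0,0,0,0],[0.4,4,0,0,0,0,0],[0.4,4,0,0,0,0,0],[0.4,4,0,0,0,0,0]]}}

```text
t: 37.75
ee_pos: [0.562, 0.4252, 0.3092]
tool_rot: [-179.9, -0.0, 87.0]
contact_force: [-0.0, 0.7, 0.0]
finger_gap: 0.402
grasp_force: 0.0
```

Run:
```python
from h import *
np.set_printoptions(precision=4,suppress=True)
s=ctrl.capture("scene");u=ctrl.capture("top")
f=lambda i,k:cv2.resize(i,None,fx=k,fy=k,interpolation=cv2.INTER_CUBIC)
im=np.zeros((600,800,3),np.uint8);a=f(u[145:225,150:230],5);b=f(s[110:220,176:276],4);im[:400,:400]=a;im[:440,400:]=b
cv2.imwrite("pics/s9.png",im)
for n,i,r,th in(("top",u,(152,140,235,228),200),("scene",s,(170,110,275,205),170)):
    q,a=quad(i,r,lambda i:i.min(2)>th);P=np.array([onz(n,p,.091) for p in q]);print(n,q.tolist(),a,P,P.mean(0))
```

```text
top [[221.0, 153.0], [218.0, 217.0], [157.0, 214.0], [163.0, 151.0]] 3635.5 [[0.6545 0.0838 0.091 ]
 [0.4371 0.0927 0.091 ]
 [0.4486 0.2931 0.091 ]
 [0.6631 0.2801 0.091 ]] [0.5508 0.1874 0.091 ]
scene [[265.0, 143.0], [222.0, 177.0], [177.0, 148.0], [222.0, 118.0]] 2484.5 [[0.6471 0.0844 0.091 ]
 [0.4372 0.0941 0.091 ]
 [0.4477 0.2963 0.091 ]
 [0.6595 0.2826 0.091 ]] [0.5479 0.1894 0.091 ]
```

View pics/s9.png

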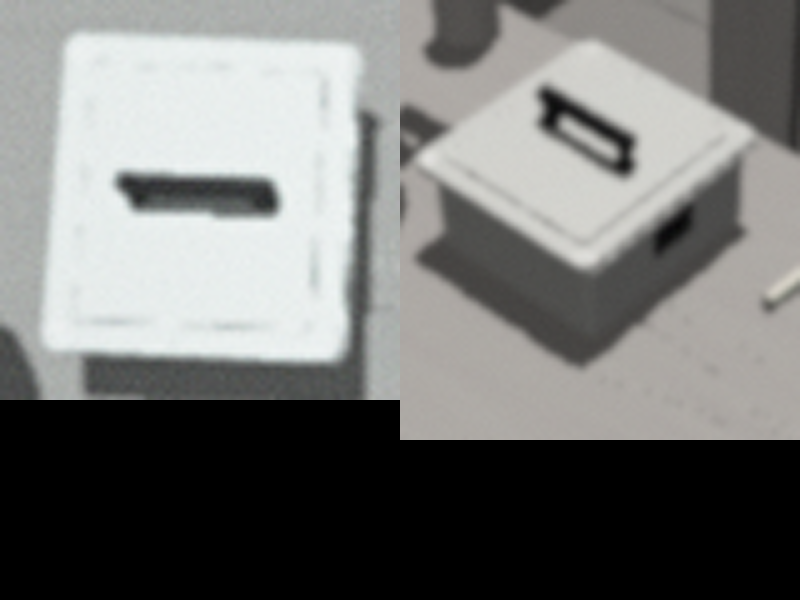

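The lid sits flat on the rim: its outline runs from (45,35) to (360,360) in the top crop, its centre is within about 3 mm of the box's, and both views agree on height. Handing in.

```bash
python3 -c "
from cell import ctrl
print(ctrl.close_job())"
```

```text
the job is handed in; nothing more can be done
None
```

I swapped the bottle and cuvette into their own pockets, laid the meter display up in its nest and put the lid on flat. The last pictures agreed with that, and I handed the job in at about 38 s; the hand-in returned no verdict.

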